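# Start up the arc lamp from its supply and hand control

### The job

Start up the lamp: on top of the lamp supply press the raised near end of the wide rocker all the way down so that it stays over, then do the same with the narrow rocker, and only then press the round button on the loose hand control fully home and let it spring back. Use the fingertips only: do not pick up, tip or push the hand control about, and leave its square key, the turning knob on the supply and everything else on the bench alone.

Things in the scene. Friction and masses are not known exactly. Their poses are not given: they have to be found in the camera images.
- supply: lamp supply, a heavy fixed grey box 200 (x) x 340 (y) x 90 mm high with a level aluminium top at z = 0.09; origin at the centre of its underside, its x axis points away from the robot (turned by up to 0.2 rad). On its top, in a row along its y axis and 100 mm apart, stand the wide rocker, the narrow rocker and a knob, in any order
- wide_rocker_press (a point): pressing point of the wide rocker: on its upper face, middle of the raised half, 20 mm from the pivot towards the robot; moves with the rocker. The black plastic rocker is 44 mm wide (supply's y) and 56 mm long (supply's x), bent at its pivot in the middle. The point stands 24 mm above the supply's top when off and 16 mm above it when fully over; the bezel around the rocker is 10 mm above the top. The point's axes tilt with the rocker
- wide_rocker (a joint): joint of the wide rocker (rad): 0 = off as found (end nearest the robot raised, far half level), 0.40 = fully over (the near half level, the far half raised). Stiff: takes about 4 N at the pressing point, and stays where it is left, also half-way
- narrow_rocker_press (a point): pressing point of the narrow rocker: on its upper face, middle of the raised half, 20 mm from the pivot towards the robot; moves with the rocker. The black plastic rocker is 18 mm wide (supply's y) and 56 mm long (supply's x), bent at its pivot in the middle. The point stands 24 mm above the supply's top when off and 16 mm above it when fully over; the bezel around the rocker is 10 mm above the top. The point's axes tilt with the rocker
- narrow_rocker (a joint): joint of the narrow rocker (rad): 0 = off as found (end nearest the robot raised, far half level), 0.40 = fully over (the near half level, the far half raised). Stiff: takes about 4 N at the pressing point, and stays where it is left, also half-way
- knob_mark (a point): edge of the round black turning knob (44 mm across) on the supply, 20 mm off its axis; it moves when the knob is turned. Leave alone
- handset: loose hand control, a grey box 140 (x) x 70 (y) x 35 mm high, about 0.55 kg, lying on the bench beside the supply, turned any way; origin at the centre of its underside. It carries two black keys 70 mm apart along its x axis: round one at +x, square one at -x
- round_button_top (a point): centre of the top of the round push button, 30 mm across, on the hand control; 49 mm above the bench when up, 43 mm when fully home
- round_button (a joint): travel of the round button (m): 0 = up, 0.006 = fully home; it springs back, fully home takes about 5 N
- square_key (a joint): travel of the square 28 mm key on the hand control (m): 0 = up, 0.006 = fully home; same spring and height. Leave alone
- eyepiece_a: loose microscope eyepiece, dark steel, 32 mm across and 47 mm tall, standing on top of the lamp supply behind the controls; origin at its underside. Leave alone
- eyepiece_b: a second such eyepiece, 32 mm across, 47 mm tall, standing on the bench against the long side of the hand control; origin at its underside. Leave alone
- lens_mount: loose round lens in an upright dark ring on a 45 x 60 mm foot, 88 mm tall, on the bench nearer the robot than the supply; origin at its underside. Leave alone
- dropper: small amber glass bottle, 36 mm across, 70 mm tall; origin at its underside. Leave alone
- slide_box: flat wooden slide box, 90 x 120 x 30 mm; origin at its underside. Leave alone
- screwdriver: wooden-handled screwdriver, 160 mm long, lying on the bench. Leave alone
- dish: shallow glass dish, 80 mm across, 18 mm tall; origin at its underside. Leave alone
Mind the look-alikes: they are no part of the job. Leave any green look-alike of the handset alone.

How it is judged:
On the way, in this order (a step that is already met when the one before it is completed fails the run):
1. the wide rocker is pressed fully over (value of joint wide_rocker above 0.33 rad and value of joint narrow_rocker below 0.15 rad), for 0.1 s.
2. then the narrow rocker is pressed fully over (value of joint each of wide_rocker, narrow_rocker above 0.33 rad), for 0.1 s.
3. then the round button is pressed home (all of step 2 and value of joint round_button above 0.0048 m), for 0.1 s.
At the end, for the whole second after the job is handed in: both rockers are over (beyond 0.33 of 0.40 rad), the round button and the square key are up (under 1.5 mm), and the hand control lies flat and still within 30 mm of where it was (all of step 2 and value of joint each of round_button, square_key below 0.0015 m and distance of handset from where it was at the start of the episode below 0.03 m and linear speed of handset below 0.02 m/s and angle between handset's own z axis and vertical below 0.05 rad); the robot touches nothing.
It fails at once if out of order: the narrow rocker is pressed before the wide one is over, or the round button before both are over ((value of joint narrow_rocker above 0.2 rad and value of joint wide_rocker below 0.33 rad) or (value of joint round_button above 0.003 m and value of joint any of wide_rocker, narrow_rocker below 0.33 rad)).
It fails at once if the square key is pressed (value of joint square_key above 0.003 m).
It fails at once if the hand control is lifted, tipped or pushed more than 30 mm (height (world z) of handset above 0.012 m or angle between handset's own z axis and vertical above 0.2 rad or distance of handset from where it was at the start of the episode above 0.03 m).
It fails at once if the knob is turned (its edge moves over 8 mm) (distance of knob_mark from where it was at the start of the episode above 0.008 m).
It fails at once if another thing on the bench is moved more than 25 mm (distance of any of eyepiece_a, eyepiece_b, lens_mount, dropper, slide_box, screwdriver, dish from where it was at the start of the episode above 0.025 m).
It also fails if it takes over 43 s, if anything falls off the work surface, if the arm or the gripper's body presses on something with over 40 N, if the wrist force passes 120 N, or if a joint passes its speed limit or range.

### The arm

A 6-joint arm with a two-finger parallel gripper is mounted at the origin on the work surface. World frame = base frame: x ahead of the robot, y to its left, z up, the work surface at z = 0. Lengths are in m, angles in rad, forces in N, time in s.
With the tool pointing down it reaches from about 0.3 to 0.75 m from the base axis. Payload 8.5 kg.
Tool frame: the origin (TCP) lies midway between the tips of the shut fingers; the grasp point (between the pads) lies 19 mm behind it (tcp_to_grasp is the distance from the TCP to the grasp point, in m); z points along the fingers, y is the line along which they close (so a half turn about z gives the same grasp; the last joint's range is limited). The gripper opens to 88 mm and grips with 3 to 60 N. Pads are 18 mm wide; open, the fingers measure 123 mm over their backs; the gripper's body (75 mm by 187 mm) begins 45 mm behind the grasp point.
Start: joints at [-1.563, 0.381, 1.297, -0, 1.464, -0.215], TCP at [0.122, -0.536, 0.201] pointing down, gripper open.
Joint ranges: [-3.11, 3.11], [-0.89, 2.33], [0.22, 2.48], [-1.42, 4.56], [0.17, 2.85], [-2.88, 2.88]. Speed limits (rad/s): [2.39, 2.39, 3.14, 3.14, 3.14, 3.14].

### API

Orientations are given as a unit quaternion [w, x, y, z].
In Python, from workcell import * gives the robot as it stands. Calls block until the motion is done:
- move_ptp(position, orientation): joint-space move of the TCP to a pose.
- line_to(position, velocity=0.15, attitude=None, contact_N=None): straight line of the TCP; attitude=None keeps the orientation; velocity is the mean speed in m/s. With contact_N (N) it stops when the force on the tool has changed by that much, and returns True; else False.
- movej(angles): joint-space move.
- gripper_to(opening): opening from 0.0 (shut) to 1.0 (fully open); the grip force is fixed at half the most; returns when the fingers have stopped.
- wait(seconds).
- inverse_kinematics(position, orientation): joint angles nearest the present ones, or None.
- snapshot(name): name is "side" or "top"; returns the picture (480x640x3 uint8, blue, green, red); there is no depth.
- calibration(name): a dict with "mtx" (3x3 intrinsics, pixels), "k1" (the pictures are not rectified: a ray, as slopes to the right and down, at radius r is drawn at 1 + k1 r^2 times it, then the intrinsics apply), "extrinsics" (4x4, takes a point from world to camera coordinates). Camera axes: x right, y down, z forward; pixel columns grow to the right and rows downward; lengths in m; the calibration is good to about 2 mm. A picture is of the moment at which its call begins. calibration takes no time and is no camera call.
A pose or a line that the arm cannot do raises PlanningError and nothing moves.
- finish_job(): hands the job in; it is judged then, once.
Readings, each from a call of its own:
- current_time_s(): time.
- current_qpos(): joint angles.
- current_joint_velocities(): joint speeds.
- current_joint_efforts(): joint torques, N m.
- current_tool_pos(): TCP position.
- current_tool_rot(): TCP orientation.
- current_contact_force(): force on the tool from outside, world axes, zero at the start.
- current_ft_torque(): the same for the moment, N m.
- current_width(): opening from 0.0 (shut) to 1.0 (fully open).
- current_grip_force(): force on a finger pad.
Only numpy, scipy, OpenCV 4.12 (cv2) and the standard library are available. Lean on these libraries where they do the work, as an engineer would, in place of code of your own. Each camera call takes 0.05 s, during which the arm holds its last target. There are 200 camera calls.

## Working session

There is one attempt and no reset: what is moved stays moved. The work goes in short steps, each a Python script; the robot and the scene stay as the last script left them, time stands still between calls to the robot, and variables do not carry over. Pictures are saved under pics/ and viewed, at most 10 in all, crops included, and the job is handed in when it is done.

```bash
mkdir -p pics; cat > h.py <<'E'
from workcell import *
import numpy as np, cv2
def ray(cal,uv):
    K=np.array(cal["mtx"]);k=cal["k1"];E=np.array(cal["extrinsics"])
    p=cv2.undistortPoints(np.array([[uv]],float),K,np.array([k,0,0,0,0.])) [0,0]
    R=E[:3,:3];t=E[:3,3]
    d=R.T@np.array([p[0],p[1],1]);return -R.T@t,d/np.linalg.norm(d)
def onz(name,uv,z):
    o,d=ray(calibration(name),uv);return o+d*(z-o[2])/d[2]
def tri(uvt,uvs):
    a,d=ray(calibration("top"),uvt);b,e=ray(calibration("side"),uvs)
    s=np.linalg.lstsq(np.c_[d,-e],b-a,rcond=None)[0]
    p=a+d*s[0];q=b+e*s[1];return (p+q)/2,np.linalg.norm(p-q)
def proj(name,P):
    c=calibration(name);E=np.array(c["extrinsics"])
    return cv2.projectPoints(np.array([P],float).reshape(-1,1,3),cv2.Rodrigues(E[:3,:3])[0],E[:3,3],np.array(c["mtx"]),np.array([c["k1"],0,0,0,0.]))[0][:,0]
E
python3 - <<'E'
from h import *
for n in("top","side"):
    cv2.imwrite(f"pics/{n}0.png",snapshot(n)); c=calibration(n);E=np.array(c["extrinsics"]);print(n,c["k1"],-E[:3,:3].T@E[:3,3],E[:3,:3].round(2).tolist())
print(current_tool_rot(),current_time_s())
E
```

```text
top 0.021015435593748816 [ 0.32490228 -0.01271644  1.24821865] [[0.02, -1.0, -0.0], [-0.99, -0.02, -0.15], [0.15, 0.0, -0.99]]
side -0.04748808519006482 [ 0.21136294 -0.88557312  0.92111646] [[0.95, -0.31, -0.01], [-0.21, -0.62, -0.76], [0.22, 0.72, -0.65]]
[-6.32879195e-04  9.93801045e-01  1.11171399e-01  5.17878047e-05] 0.1
```

View pics/top0.png

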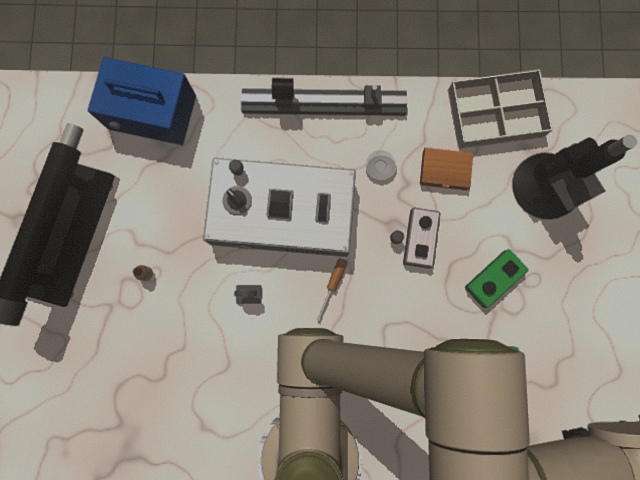

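View pics/side0.png

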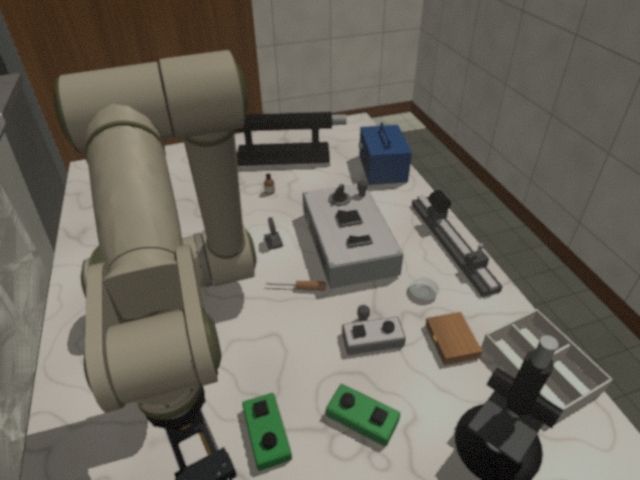

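The top view shows these candidates:
- **Wide rocker:** (280,204)
- **Narrow rocker:** (323,208)
- **Knob:** (236,200)
- **Grey handset:** (422,238), with the round key at (425,222) and the square key at (421,251)
- **Eyepieces:** a at (236,166), b at (397,237)
- **Green look-alikes:** (497,279) in the top view, and (267,430) and (362,414) in the side view

I choose the grey handset's far key and the two rectangular rockers. Next I'll check that choice in a close crop and get the mask centroids.

```bash
cat > m.py <<'E'
from h import *
def blobs(im,x0,y0,x1,y1,th):
    g=cv2.cvtColor(im,6)[y0:y1,x0:x1]
    n,l,s,c=cv2.connectedComponentsWithStats((g<th).astype(np.uint8))
    return [((c[i]+[x0,y0]).round(1).tolist(),s[i].tolist()) for i in range(1,n) if s[i,4]>40]
if __name__=="__main__":
    t=cv2.imread("pics/top0.png");s=cv2.imread("pics/side0.png")
    for im,b in((t,(215,180,345,235)),(t,(404,208,440,268)),(s,(320,180,395,255)),(s,(345,315,402,350))):
        print(b);[print(' ',x) for x in blobs(im,*b,75)]
    up=lambda a,f:cv2.resize(a,None,fx=f,fy=f,interpolation=2)
    a=up(t[150:275,200:445],3);b=up(s[175:365,300:410],3)
    cv2.imwrite("pics/ct.png",a);cv2.imwrite("pics/cs.png",b)
    # supply top: bright mask, min-area rect of the aluminium
    g=cv2.cvtColor(t,cv2.COLOR_BGR2HSV)
    print(g[175,300],g[245,300],g[300,400],t[230,410])
E
python3 m.py
```

```text
(215, 180, 345, 235)
  ([236.9, 200.9], [12, 9, 20, 25, 320])
  ([279.3, 204.5], [53, 10, 23, 29, 535])
  ([322.6, 208.3], [102, 15, 11, 27, 224])
(404, 208, 440, 268)
  ([411.5, 248.4], [0, 1, 29, 59, 163])
  ([425.1, 222.2], [15, 8, 13, 13, 121])
  ([421.1, 250.6], [11, 36, 13, 14, 144])
(320, 180, 395, 255)
  ([370.9, 184.6], [38, 0, 37, 17, 254])
  ([338.7, 195.8], [11, 6, 16, 18, 184])
  ([347.0, 217.3], [16, 31, 25, 16, 276])
  ([357.1, 240.1], [27, 56, 24, 11, 163])
(345, 315, 402, 350)
  ([362.5, 317.1], [14, 0, 9, 6, 44])
  ([387.8, 326.9], [37, 6, 12, 12, 106])
  ([358.3, 331.2], [7, 10, 13, 13, 124])
  ([376.7, 345.7], [0, 23, 57, 12, 322])
[ 30   3 180] [ 30   8 187] [ 24  22 183] [ 96 100 105]
```

View pics/ct.png

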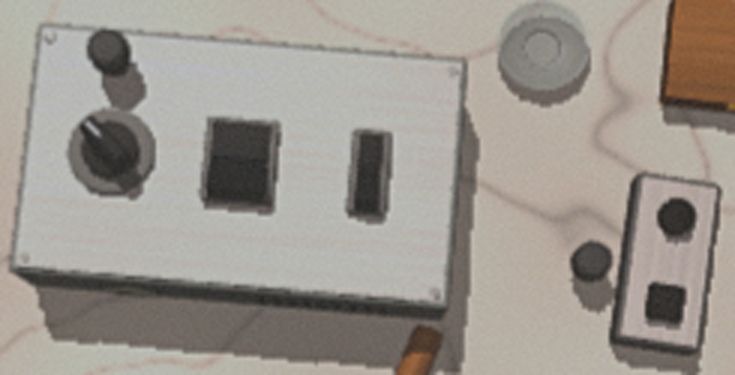

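View pics/cs.png

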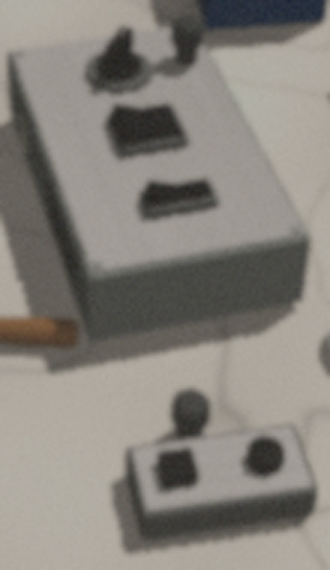

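The crops confirm the choice. The wide rocker is a black rectangle at (280,204.5) and the narrow one is at (323,208). Both have the raised end towards the robot, as the side view shows. The grey handset has its round key at (425,222) in the top view and (388,327) in the side view, with eyepiece b to its left. Next I'll triangulate.

```bash
cat > g.py <<'E'
from h import *
T=lambda x,y:(200+x/3,150+y/3)
S=lambda x,y:(300+x/3,175+y/3)
np.set_printoptions(precision=4,suppress=True)
for n,a,b in (("NL",T(12,268),S(10,52)),("NR",T(445,303),S(95,270)),("FR",T(466,60),S(307,240)),
  ("round",(425.1,222.2),(387.8,326.9)),("square",(421.1,250.6),(358.3,331.2)),
  ("wide",(279.3,204.5),(347,217.3)),("narrow",(322.6,208.3),(357.1,240.1)),("knob",(236.9,200.9),(338.7,195.8))):
    p,e=tri(a,b);print(n,p,"gap",round(e,4))
C=np.array([onz("top",T(*c),.09)[:2] for c in((12,268),(445,303),(466,60),(40,25))])
sd=[np.linalg.norm(C[i]-C[i-1]) for i in range(4)];print("corners",C.tolist(),sd)
y=(C[0]-C[1])+(C[3]-C[2]);yaw=np.arctan2(-y[0],y[1]);ux=np.array([np.cos(yaw),np.sin(yaw)]);uy=np.array([-ux[1],ux[0]])
c=C.mean(0);print("centre",c,"yaw",yaw)
loc=lambda p:np.array([(p[:2]-c)@ux,(p[:2]-c)@uy])
for n,top,side in(("wide",T(240,164),S(148,135)),("narrow",T(370,174),S(179,202))):
    print(n,loc(onz("top",top,.10)),loc(onz("side",side,.10)))
print("ridge",loc(onz("top",T(240,157),.109)))
for n,a,b in(("round",(425.1,222.2),(387.8,326.9)),("square",(421.1,250.6),(358.3,331.2))):print(n,onz("top",a,.047),onz("side",b,.047))
E
python3 g.py
```

```text
NL [0.5001 0.2509 0.0854] gap 0.0045
NR [ 0.4779 -0.0824  0.0926] gap 0.0058
FR [ 0.6692 -0.0976  0.0836] gap 0.0003
round [ 0.5554 -0.2696  0.0401] gap 0.0013
square [ 0.486  -0.2589  0.0397] gap 0.0008
wide [0.5802 0.0785 0.0983] gap 0.0004
narrow [ 0.5724 -0.0215  0.0991] gap 0.0002
knob [0.5878 0.1756 0.1034] gap 0.004
corners [[0.49721163071503605, 0.2501659096979646], [0.4753830749400112, -0.0819980112451693], [0.6674062803216527, -0.09712826649608], [0.690439584783413, 0.23749677217707812]] [np.float64(0.193642839472504), np.float64(0.3328803932699249), np.float64(0.19261836887741987), np.float64(0.3354168296633917)]
centre [0.5826 0.0771] yaw -0.0671792047604373
wide [-0.0033 -0.0005] [-0.    -0.014]
narrow [-0.0029 -0.1007] [-0.0002 -0.1103]
ridge [ 0.0002 -0.0009]
round [ 0.5535 -0.2679  0.047 ] [ 0.5534 -0.2744  0.047 ]
square [ 0.4847 -0.2574  0.047 ] [ 0.4841 -0.2641  0.047 ]
```

The checks hold. The supply measures 193–194 × 333–335 mm with yaw −0.067, the rockers sit on its centre line 100 mm apart, and the keys are 70 mm apart. Now I'll press the wide rocker.

```bash
cat >> h.py <<'E'
YAW=-0.067;C=np.array([.5826,.0771]);UX=np.array([np.cos(YAW),np.sin(YAW)]);UY=np.array([-UX[1],UX[0]])
Q=[0,np.cos(YAW/2),np.sin(YAW/2),0]
def press(xy,zhi,zlo,N,first=False):
    if first: move_ptp([*xy,zhi],Q)
    else: line_to([*xy,zhi])
    f0=np.array(current_contact_force())
    hit=line_to([*xy,zlo+.025],velocity=.05,contact_N=N)
    if not hit: hit=line_to([*xy,zlo],velocity=.02,contact_N=N)
    print("hit",hit,current_tool_pos(),np.array(current_contact_force())-f0)
    wait(.25);print(np.array(current_contact_force())-f0)
    line_to([*xy,zhi],velocity=.15)
E
python3 - <<'E'
from h import *
gripper_to(0.0)
press(C-.02*UX,.17,.101,18,True)
print(current_time_s());cv2.imwrite("pics/s1.png",cv2.resize(snapshot("side")[175:365,300:410],None,fx=3,fy=3))
E
```

```text
hit False [0.5627176  0.07842537 0.10113212] [ 0.95255219 -0.13284344 -0.38665242]
[ 1.42459577 -0.31426982 -0.42763125]
7.3667
```

View pics/s1.png

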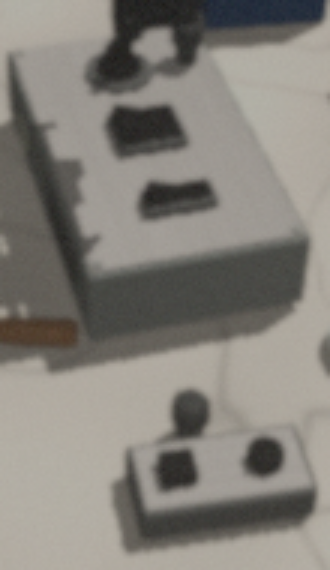

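The side view shows the wide rocker at crop (147,130) still raised, and no contact was felt. The fingers may be straddling the rocker, so I'll check the gripper.

```bash
python3 - <<'E'
from h import *
print(current_width(),current_tool_pos(),current_tool_rot(),current_grip_force())
a=snapshot("side");b=snapshot("top")
cv2.imwrite("pics/s2.png",np.hstack([cv2.resize(a[90:290,250:430],None,fx=2.2,fy=2.2),cv2.resize(b[100:300,200:380],None,fx=2.2,fy=2.2)]))
print(proj("side",current_tool_pos()),proj("top",current_tool_pos()))
E
```

```text
0.002822557112280344 [0.56204951 0.07845819 0.16882204] [-2.65562626e-05  9.99437807e-01 -3.35102969e-02 -1.06271644e-03] 0.0
[[341.1093704  198.18545918]] [[276.74648238 205.48465083]]
```

View pics/s2.png

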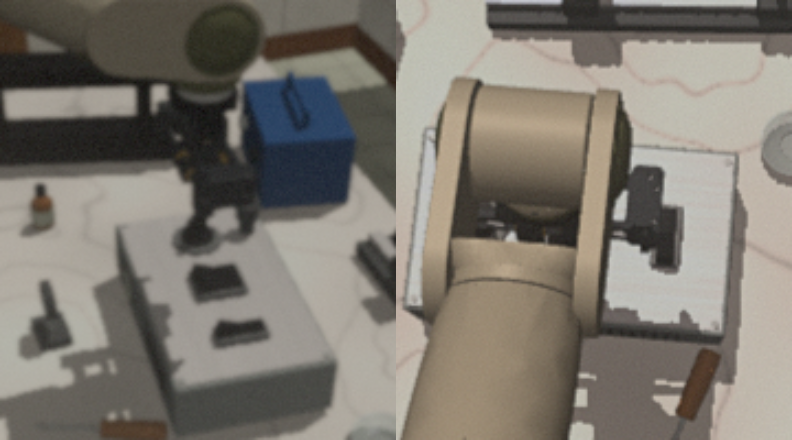

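```bash
python3 - <<'E'
from h import *
a=cv2.imread("pics/cs.png");b=cv2.imread("pics/s1.png")
o=[cv2.resize(i[80:240,80:240],None,fx=2.4,fy=2.4,interpolation=2) for i in(a,b)]
cv2.imwrite("pics/d.png",cv2.convertScaleAbs(np.hstack(o),alpha=1.6,beta=20))
E
```

```text
(no output)
```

View pics/d.png

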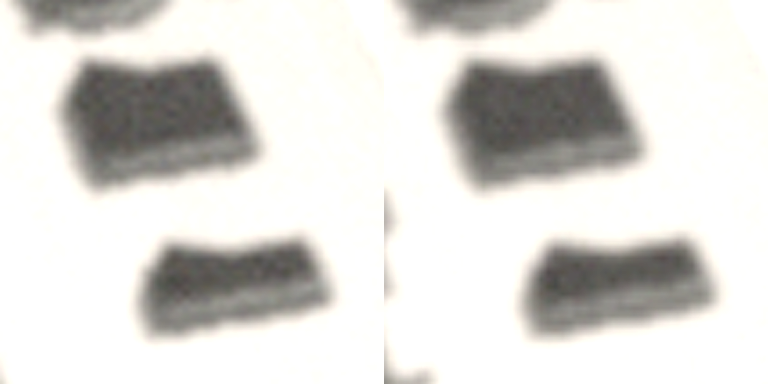

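Both rockers are unchanged: the near ends at (90,65) and (165,240) are still raised. The fingertip never touched, so I'll lower it to just above the rocker and compare the visible tip with the reported TCP.

```bash
python3 - <<'E'
from h import *
line_to([*(C-.02*UX),.102],velocity=.1,contact_N=15)
p=current_tool_pos();print(p,current_contact_force())
a=snapshot("side");r=cv2.resize(a[140:270,270:430],None,fx=5,fy=4.6,interpolation=2)
r=cv2.convertScaleAbs(r,alpha=1.5,beta=25)
u,v=proj("side",p)[0];print(u,v)
cv2.drawMarker(r,(int((u-270)*5),int((v-140)*4.6)),(0,0,255),0,16,1)
cv2.imwrite("pics/tip.png",r)
E
```

```text
[0.56298816 0.07843154 0.10251599] [0.47322418 0.05921174 0.07264182]
341.14331004134783 217.39506082732362
```

View pics/tip.png

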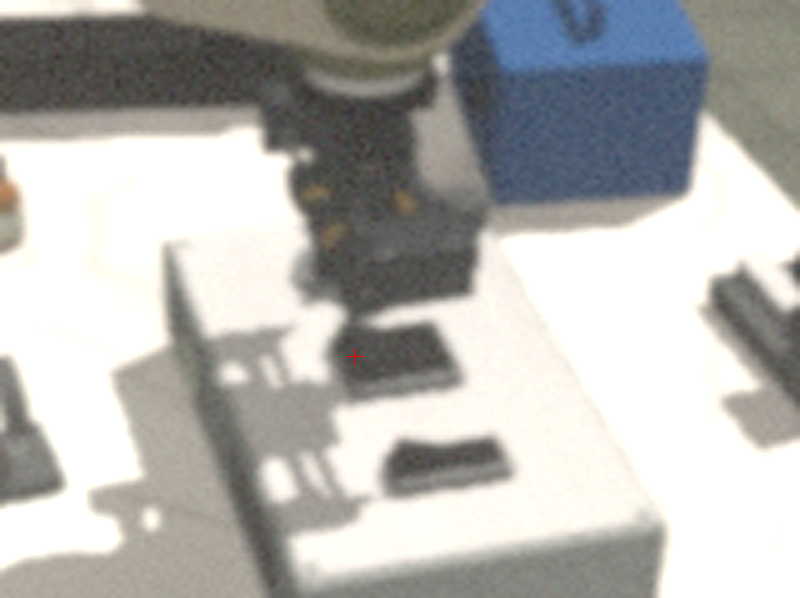

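The image shows the gripper over the wide rocker. The finger at crop (365,320) ends short of the reported TCP mark at (355,355), and the force is about zero. It looks as if the real tip is higher than reported, so I'll probe down gently.

```bash
python3 - <<'E'
from h import *
xy=C-.02*UX
h=line_to([*xy,.075],velocity=.03,contact_N=3)
print(h,current_tool_pos(),current_contact_force(),current_time_s())
cv2.imwrite("pics/p_side.png",snapshot("side"))
from m import blobs
print(blobs(cv2.imread("pics/p_side.png"),320,222,395,255,75))
E
```

```text
True [0.56193385 0.07847165 0.07797452] [-0.29419839  0.31603779  0.44241572] 9.1333
[([346.7, 223.3], [18, 0, 23, 5, 68]), ([357.3, 240.5], [27, 14, 24, 11, 183]), ([321.7, 248.4], [0, 16, 6, 17, 59])]
```

```bash
python3 - <<'E'
from h import *
a=cv2.imread("pics/p_side.png");b=snapshot("top")
f=lambda i,x,y,w,h:cv2.convertScaleAbs(cv2.resize(i[y:y+h,x:x+w],(400,600) ,interpolation=2),alpha=2.2,beta=10)
A=f(a,310,160,80,120);B=f(b,200,130,130,195)
p=current_tool_pos();u,v=proj("side",p)[0];cv2.drawMarker(A,(int((u-310)*5),int((v-160)*5)),(0,0,255),0,16,1)
u,v=proj("top",p)[0];cv2.drawMarker(B,(int((u-200)*400/130),int((v-130)*600/195)),(0,0,255),0,16,1)
cv2.imwrite("pics/p2.png",np.hstack([A,B]))
print(current_tool_pos(),current_contact_force(),current_width(),current_qpos())
E
```

```text
[0.56206284 0.07845577 0.07811757] [-1.16254698 -0.19508349  0.21419226] 0.004086923777296089 [-6.98383677e-02  5.27457543e-01  1.43255334e+00 -5.19234166e-05
  1.18367835e+00  1.56795932e+00]
```

View pics/p2.png

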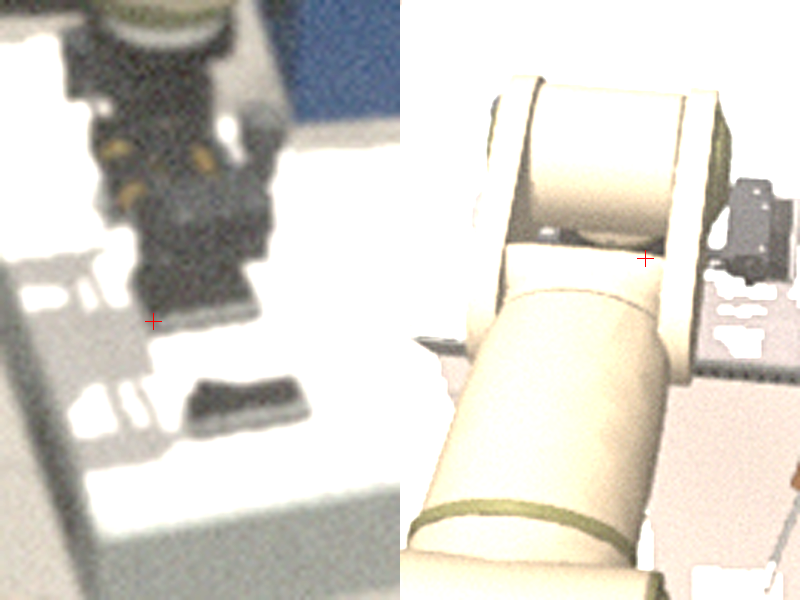

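The visible gripper stands about 36 mm higher than the TCP mark (z = 0.078, below the supply's top). At (140,265) it just reaches the rocker's raised end. The reported tip evidently isn't the real one. I'll calibrate it by touching a bare spot on the aluminium top with the tool turned a quarter turn so the tip can be seen.

```bash
python3 - <<'E'
from h import *
line_to([*(C-.02*UX),.17],velocity=.2)
a=YAW+np.pi/2;q=[0,np.cos(a/2),np.sin(a/2),0]
xy=C-.07*UX-.13*UY
move_ptp([*xy,.16],q)
wait(.2);f=np.array(current_contact_force());print("f0",f,[np.round(current_contact_force(),2).tolist() for _ in range(3)])
cv2.imwrite("pics/hi.png",snapshot("side"))
h=line_to([*xy,.045],velocity=.06,contact_N=8)
wait(.1);p=current_tool_pos();print(h,p,np.array(current_contact_force())-f,current_time_s())
s=snapshot("side");cv2.imwrite("pics/lo.png",s);cv2.imwrite("pics/lot.png",snapshot("top"))
u,v=proj("side",p)[0];print(u,v,proj("side",[*xy,.09]),proj("side",[*xy,.16]))
s0=cv2.imread("pics/hi.png")
def crop(i,P):
    u,v=proj("side",P)[0]
    r=cv2.convertScaleAbs(cv2.resize(i[175:295,290:370],(400,600),interpolation=2),alpha=1.8)
    cv2.drawMarker(r,(int((u-290)*5),int((v-175)*5)),(0,0,255),0,14,1);return r
cv2.imwrite("pics/p3.png",np.hstack([crop(s0,[*xy,.16]),crop(s,p)]))
E
```

```text
f0 [-0.42338184 -0.08284652  0.27050052] [[-0.42, -0.08, 0.27], [-0.42, -0.08, 0.27], [-0.42, -0.08, 0.27]]
True [ 0.50395202 -0.04789321  0.05283492] [-1.73074818  0.55818588  5.35046198] 13.4
335.81489864611916 265.106983116178 [[335.91393444 254.77935532]] [[336.02999466 234.15662738]]
```

View pics/p3.png

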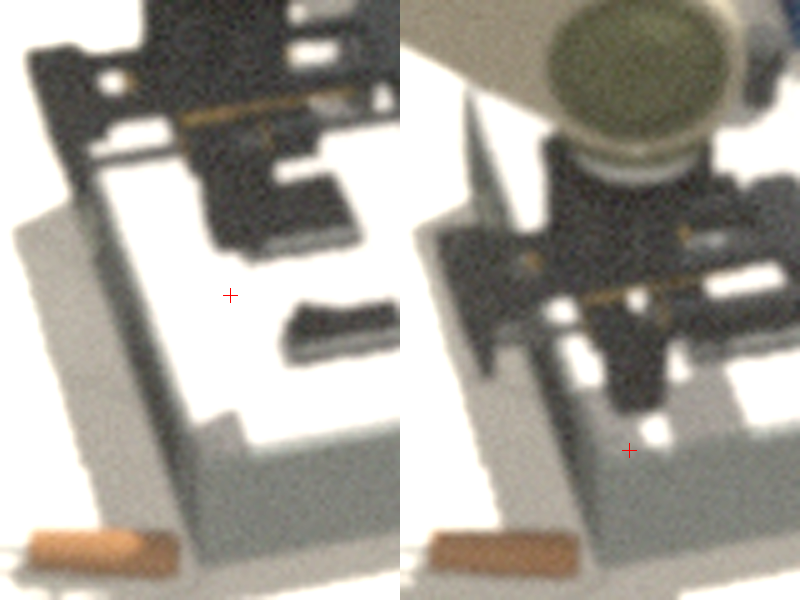

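The tip touches the top (z = 0.09) at reported z = 0.0528 and is seen at crop (638,408). So the reported z is 37 mm too low, while the lateral error is 2 mm or less. This agrees with the first touch on the rocker (0.078 + 0.037 = 0.115, against 0.114 expected). I'll press the wide rocker with that correction.

```bash
python3 - <<'E'
from h import *
p=current_tool_pos();line_to([p[0],p[1],.13],velocity=.2)
DZ=.037
press(C-.021*UX,.17-DZ,.099-DZ,18,True)
line_to([*(C-.021*UX-.1*UY),.17-DZ],velocity=.2)
print(current_time_s())
s=snapshot("side");cv2.imwrite("pics/w1.png",s)
s0=cv2.imread("pics/side0.png")
for im in(s0,s):
    g=cv2.cvtColor(im,6)[200:255,330:385];
    print(cv2.connectedComponentsWithStats((g<75).astype(np.uint8))[2][1:].tolist())
E
```

```text
hit True [0.56128917 0.07855696 0.068779  ] [-2.19414334  0.06647912  8.05123802]
[-1.89281073  0.8628168   6.80708814]
19.1
[[1, 0, 15, 4, 43], [6, 11, 25, 16, 276], [23, 22, 8, 2, 8], [17, 36, 24, 11, 163], [29, 44, 5, 2, 6]]
[[1, 0, 48, 27, 857], [17, 36, 23, 11, 170]]
```

It reached a hard stop at real z = 0.1058, against 0.106 for fully over, with an 18 N change in force. Next is the narrow rocker with the same test, then I'll hover over the handset and compare rocker masks.

```bash
python3 - <<'E'
from h import *
DZ=.037
press(C-.021*UX-.1*UY,.15-DZ,.099-DZ,18)
line_to([.5545,-.269,.13-DZ],velocity=.3)
print(current_time_s(),current_tool_pos())
s=snapshot("side");cv2.imwrite("pics/n1.png",s);s0=cv2.imread("pics/side0.png")
for im in(s0,s):
    g=cv2.GaussianBlur(cv2.cvtColor(im,6),(3,3),0)
    for x0,x1,y0,y1 in((334,364,205,228),(345,375,230,249)):   # upper silhouette per column
        m=g[y0:y1,x0:x1]<80;print([int(y0+np.argmax(c)) if c.any() else 0 for c in m.T])
E
```

```text
hit True [ 0.55455456 -0.02123144  0.06878141] [-0.88008577  0.41909911  8.75891475]
[-1.65600647  1.42704543  6.80708923]
22.675 [ 0.55445581 -0.26749522  0.09273444]
[0, 0, 215, 213, 211, 211, 211, 211, 211, 211, 211, 212, 212, 212, 212, 211, 211, 211, 211, 211, 211, 211, 211, 213, 215, 217, 219, 0, 0, 0]
[0, 0, 241, 239, 237, 236, 236, 236, 237, 237, 237, 237, 237, 237, 237, 237, 237, 236, 236, 236, 236, 236, 236, 236, 237, 0, 0, 0, 0, 0]
[0, 0, 0, 0, 0, 0, 0, 0, 0, 0, 0, 0, 0, 0, 0, 0, 216, 216, 0, 0, 0, 0, 208, 218, 226, 226, 227, 207, 207, 207]
[0, 0, 0, 240, 239, 239, 239, 238, 238, 238, 238, 238, 237, 237, 236, 235, 235, 235, 235, 235, 235, 230, 230, 232, 232, 232, 237, 230, 230, 230]
```

The narrow rocker's silhouette has tipped over: the near end is 2–3 px lower and the far end is higher. Its stop height matches the wide rocker's. Now the round button.

```bash
python3 - <<'E'
from h import *
press([.5545,-.2695],.09,.001,14)
line_to([.5545,-.2695,.16],velocity=.25)
print(current_time_s(),current_contact_force())
s=snapshot("side");cv2.imwrite("pics/n2.png",s)
from m import blobs
print(blobs(s,345,315,402,350,75))
E
```

```text
hit True [ 0.55448848 -0.26949681  0.00584581] [-1.5593781   0.98893435  6.74798007]
[-1.31439543  2.26401608  7.03352968]
26.775 [ 0.2764369  -0.0442316  -1.04031755]
[([362.5, 317.0], [14, 0, 9, 6, 43]), ([387.7, 326.9], [37, 7, 12, 11, 104]), ([358.2, 331.2], [8, 11, 12, 12, 123]), ([374.4, 345.6], [0, 17, 57, 18, 338])]
```

The button stopped at real z = 0.0428, against 0.043 for home, and was held at 7 N. The handset keys haven't shifted in the image. One check of the wide rocker's silhouette, then I hand in.

```bash
python3 - <<'E'
from h import *
def prof(im):
    g=cv2.GaussianBlur(cv2.cvtColor(im,6),(3,3),0)
    for x0,x1,y0,y1 in((334,364,205,228),(345,375,230,249)):
        m=g[y0:y1,x0:x1]<80;print([int(y0+np.argmax(c)) if c.any() else 0 for c in m.T])
line_to([.42,-.269,.2],velocity=.25)
prof(snapshot("side"));print(current_time_s())
finish_job()
E
```

```text
[205, 205, 205, 205, 205, 205, 205, 205, 205, 205, 205, 205, 205, 205, 205, 214, 214, 214, 214, 213, 212, 211, 211, 212, 213, 215, 218, 0, 0, 0]
[230, 230, 230, 230, 230, 230, 238, 238, 238, 238, 238, 238, 237, 237, 237, 237, 236, 236, 235, 234, 234, 234, 234, 234, 236, 238, 0, 0, 0, 0]
27.5833
the job is handed in; nothing more can be done
```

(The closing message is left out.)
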